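# Pulse the seed grinder and hold it running

### The job

The steel grinding cup is charged with sesame and stands mouth down on its blade collar: pick it up, turn it so that the two lugs of the collar drop into the two slots of the grinder base, and pulse it first: press it fully down on the sprung ring in the well and let the ring spring right back up with the cup still standing in it. Then press the cup fully down again and finish while holding it down, since the grinder runs only as long as it is held. Leave the two spice jars and the sauce pot where they are, upright.

Things in the scene. Friction and masses are not known exactly. Their poses are not given: they have to be found in the camera images.
- cup_centre (a point): Grinding cup, loose, 114 mm high, 0.2 to 0.35 kg, upright on the table on its collar, closed dome end up. Point on its axis half-way up, 57 mm above its underside; z up. Grip the plain steel cylinder, 56 mm across, from 38 to 96 mm above the underside. Below 24 mm: grey collar, 70 mm across; its two opposite lugs point to +y and -y of this frame (a half turn makes no difference).
- cup_lug (a point): Middle of the tip of the cup's +y lug, 46 mm from the cup's axis, 11 mm above the underside. Each lug is 11 mm wide and 8 mm high (7 to 15 mm above the underside). The other lug lies straight opposite.
- grinder: Grinder base, fixed, a round white housing 125 mm across, 86 mm high. Origin on its axis at the table top, z up; small lamp on its -x side. In its top a round well 74 mm across, 34 mm deep, with a 3 mm chamfer; two slots open from it towards +y and -y of this frame. The lugs go down only there; elsewhere they stand on the deck with the cup's underside 7 mm below it and the ring untouched.
- grinder_slot (a point): Outer end of the base's +y slot at deck level, 52 mm from the base's axis. A slot is dark, 18 mm wide at the well and a little wider outward, with a short dark mark on the rim behind it; the lugs have about 5 degrees of play either way. The other slot lies straight opposite.
- grinder_mouth (a point): Centre of the well's mouth, on the axis of the base, level with its deck, 86 mm above the table.
- cradle (a joint): Sprung steel ring in the well, carries the cup's underside. Travel downward in m: 0 = up, 0.010 = fully down at its stop. Its top, and so the cup's underside, is 15 mm below the deck when up and 25 mm when fully down (collar then about level with the deck). Spring 8 N at the top, 12 N at the bottom: the cup's weight alone does not move it; when eased it lifts the cup again.
- sesame_centre (a point): Sesame jar with red cap, 45 mm across, 106 mm high, upright and loose; point on its axis half-way up. Leave alone.
- pepper_centre (a point): Pepper jar with dark cap, 44 mm across, 96 mm high, upright and loose; point on its axis half-way up. Leave alone.
- pot_centre (a point): Small steel sauce pot, 68 mm across, 45 mm high, loose; point on its axis half-way up. Leave alone.
Not all that is in view belongs to the job. What is shaped like the part that bears cup_centre but yellow is not meant.

How it is judged:
On the way, in this order (a step that is already met when the one before it is completed fails the run):
1. the cup is in the ring with its lugs in the slots and pressed fully down (the pulse) (horizontal distance between cup_centre and grinder_mouth below 0.006 m and angle between the y axis of cup_centre and the y axis of grinder, either way round below 0.14 rad and angle between cup_centre's own z axis and vertical below 0.08 rad and value of joint cradle above 0.0085 m), for 0.1 s.
2. the ring has sprung back up with the cup still standing in it (horizontal distance between cup_centre and grinder_mouth below 0.006 m and angle between the y axis of cup_centre and the y axis of grinder, either way round below 0.14 rad and angle between cup_centre's own z axis and vertical below 0.08 rad and value of joint cradle below 0.002 m and z of cup_centre in the frame of grinder below 0.138 m), for 0.1 s.
At the end, for the whole second after the job is handed in: Cup upright (within 4.5 deg), centred on the well (6 mm), lugs along the slots (8 deg), sprung ring pressed down more than 8.5 of its 10 mm, cup bearing on the base with more than 5 N, and the robot still in contact with the cup, holding it down (all of step 1 and contact force between cup and grinder above 5 N and contact force between any of the fingers, the arm and cup above 2 N); the arm keeps its last pose, push and grip.
It fails at once if a spice jar or the sauce pot is shifted by more than 30 mm or tipped (distance of any of sesame_centre, pepper_centre, pot_centre from where it was at the start of the episode above 0.03 m or angle between any of sesame_centre, pepper_centre, pot_centre's own z axis and vertical above 0.35 rad).
It fails at once if the cup is tipped over (angle between cup_centre's own z axis and vertical above 0.7 rad).
It also fails if it takes over 42 s, if anything falls off the work surface, if the arm or the gripper's body presses on something with over 40 N, if the wrist force passes 120 N, or if a joint passes its speed limit or range.

### The arm

A 6-joint arm with a two-finger parallel gripper is mounted at the origin on a cart in front of the work surface, level with it; the furniture and walls round the work are solid. World frame = base frame: x ahead of the robot, y to its left, z up, the work surface at z = 0. Lengths are in m, angles in rad, forces in N, time in s.
With the tool pointing down it reaches from about 0.15 to 0.775 m from the base axis. Payload 6.1 kg.
Tool frame: the origin (TCP) lies on the mounting face of the last link; the fingertips stand 173 mm ahead of it and the grasp point (between the pads) lies 155 mm ahead of it; z points along the fingers, y is the line along which they close (so a half turn about z gives the same grasp; the last joint's range is limited). The gripper opens to 85 mm and grips with 20 to 120 N. Pads are 22 mm wide; open, the fingers measure 114 mm over their backs; the gripper's body (76 mm by 85 mm) begins 54 mm behind the grasp point. The pads swing forward as they close: fully open they stand 13 mm farther back than shut.
Start: joints at [1.2, 0.126, -0.04, 1.405, 0, 1.571], TCP at [0.19, 0.489, 0.405] pointing down, gripper open.
Joint ranges: [-2.72, 2.72], [-0.95, 1.95], [-1.27, 1.35], [-1.78, 2.02], [-1.46, 1.47], [-3.14, 3.14]. Speed limits (rad/s): [2.39, 2.39, 3.01, 3.14, 3.14, 3.14].

### API

Orientations are given as a rotation vector (axis times angle).
In Python, from bench import * gives the robot as it stands.
- The arm moves only by the tool jog_arm, never from a script. Its argument "plan" is a list that holds one entry, the list of rows, each a list of 7 numbers: the shift along the tool's x, y, z in cm, then the turn, a rotation vector about the tool's x, y, z in rad, then the finger opening in cm, from 0 to 8.54. A call has 1 to 8 rows; each row shifts and turns the commanded pose from where the row before left it, along the tool's axes as they then stand; what a row does not reach is not made up. A row lasts 1/8 s, in which the tool goes at most 62.5 mm and 10.7 degrees, less where a joint would pass 70% of its speed; a pose out of reach is approached as far as the arm can. A call with a gripper value outside its range is refused whole. The fingers move at their own pace and stop on an object; the grip force is fixed at half the most. Time passes only in rows, so rows that do not move let the fingers close. It gives the time, the measured TCP pose, the force, the opening and the grip force at its end, in the units of the state.
- observe(): the state, without advancing time (a new reading comes with each control period).
- grab_frame(name): name is "scene" or "top" or "wrist"; returns a dict with "color" (480x640x3 uint8, blue, green, red), "fx", "fy", "cx", "cy" (pixels), "rvec" (rotation vector, rad) and "tvec" (3), from world to camera coordinates, as OpenCV has them; the wrist camera has in their place "T_tool_cam" (4x4, takes a point from camera to tool coordinates, whose origin is the TCP and whose axes are the flange's). Camera axes: x right, y down, z forward; pixel columns grow to the right and rows downward; lengths in m; the calibration is good to about 2 mm. A picture is of the moment at which its call begins: read the wrist's pose just before it. There is no depth.
- close_job(): hands the job in; it is judged then, once.
Trained networks look in the newest picture that a camera, given by its name, has taken for a name from the list of things; names that differ only in an ending like _2 or _b are one class to them, and where a whole thing is asked for, a point or a joint stands for the part that bears it (a point fixed in the world has none). Each returns a list of dicts, best first, with "p" (0 to 1); they miss things now and then, are a little off and sometimes report something else, mostly with a low value. They report only what shows in the picture. A call takes as long as a camera call. They do not tell look-alikes from the thing itself.
- regions_of(camera, label): "region" (480x640 bool, what is visible of it) and "rect" ([centre column, centre row, width, height] in pixels, round what is visible of it).
The state is a dict: "t": time; "q": joint angles; "dq": joint speeds; "tau": joint torques, N m; "position": TCP position; "eef_rot": TCP orientation; "ft_force": force on the tool from outside, world axes, zero at the start; "torque": the same for the moment, N m; "finger_gap": finger opening in m; "finger_force": force on a finger pad.
Only numpy, scipy, OpenCV 4.12 (cv2) and the standard library are available. Lean on these libraries where they do the work, as an engineer would, in place of code of your own. Each camera call takes 0.05 s, during which the arm holds its last target. There are 200 camera calls.

## Working session

There is one attempt and no reset: what is moved stays moved. The work goes in short steps, Python scripts to look and compute and a tool call to move; the robot and the scene stay as the last step left them, time stands still between calls to the robot, and variables do not carry over. Pictures are saved under pics/ and viewed, at most 10 in all, crops included, and the job is handed in when it is done.

Besides the shell and the picture viewer there is one more tool, called after "Emit:" by a JSON object that holds its "fn" and its "kwargs". jog_arm: Moves the arm, as the interface text tells. Its arguments: {"type":"object","properties":{"plan":{"type":"array"}},"required":["plan"]}

```bash
mkdir -p pics; cat > h.py <<'E'
from bench import *
import numpy as np, cv2
from scipy.spatial.transform import Rotation as R
def ray(f,uv,st=None):
    uv=np.atleast_2d(np.array(uv,float))
    d=np.c_[(uv[:,0]-f["cx"])/f["fx"],(uv[:,1]-f["cy"])/f["fy"],np.ones(len(uv))]
    if "rvec" in f:
        M=R.from_rotvec(np.ravel(f["rvec"])).as_matrix(); return -M.T@np.ravel(f["tvec"]), d@M
    W=np.eye(4);W[:3,:3]=R.from_rotvec(st["eef_rot"]).as_matrix();W[:3,3]=st["position"]
    T=W@np.array(f["T_tool_cam"]); return T[:3,3], d@T[:3,:3].T
def at(f,uv,z,st=None):
    o,d=ray(f,uv,st); return o+d*((z-o[2])/d[:,2])[:,None]
E
python3 - <<'E'
from h import *
s=observe();print(s)
ims=[]
for c in["top","scene"]:
    f=grab_frame(c);cv2.imwrite(f"pics/{c}0.png",f["color"])
    for n in["cup_centre","cup_lug","grinder","grinder_slot","grinder_mouth","sesame_centre","pepper_centre","pot_centre"]:
        for r in regions_of(c,n)[:3]:
            print(c,n,round(r["p"],2),np.round(r["rect"]),np.round(at(f,r["rect"][:2],0.086)[0],3))
E
```

```text
{'t': 0.0, 'q': array([ 1.20001332e+00,  1.26389087e-01, -4.06303357e-02,  1.40540124e+00,
        6.43486711e-06,  1.57079008e+00]), 'dq': array([ 0.00053588,  0.00162308,  0.00107864,  0.00033158, -0.00129489,
       -0.00015332]), 'tau': array([ 1.10755587e-03, -4.35911608e+01,  3.52925026e+01,  1.72813190e-02,
       -1.20481222e-04, -4.84900184e-06]), 'position': array([0.19018126, 0.4891965 , 0.40391326]), 'eef_rot': array([-5.79027817e-01, -3.08745914e+00,  2.50567599e-03]), 'ft_force': array([ 0.56645267, -0.41917888, -0.24616179]), 'torque': array([0.04496569, 0.02989413, 0.00038835]), 'finger_force': 0.0, 'finger_gap': 0.08532912932409015}
top cup_centre 0.58 [417. 187.  48.  55.] [ 0.551 -0.479  0.086]
top cup_lug 0.94 [300. 293.  53.  38.] [ 0.376 -0.278  0.086]
top cup_lug 0.9 [418. 187.  44.  54.] [ 0.552 -0.481  0.086]
top grinder 0.69 [268. 171.  67.  76.] [ 0.585 -0.223  0.086]
top grinder_slot 0.58 [269. 171.  72.  77.] [ 0.585 -0.226  0.086]
top grinder_slot 0.15 [374. 232.  30.  35.] [ 0.475 -0.402  0.086]
top grinder_mouth 0.7 [267. 172.  69.  76.] [ 0.585 -0.223
[... 449 characters left out ...]
 [ 0.358 -0.318  0.086]
scene cup_lug 0.63 [415. 285.  48.  66.] [ 0.53  -0.512  0.086]
scene cup_lug 0.21 [339. 217.  56.  61.] [ 0.555 -0.281  0.086]
scene grinder 0.65 [338. 214.  61.  61.] [ 0.559 -0.27   0.086]
scene grinder_slot 0.94 [338. 218.  52.  57.] [ 0.55  -0.283  0.086]
scene grinder_slot 0.49 [339. 200.  29.  11.] [ 0.597 -0.228  0.086]
scene grinder_mouth 0.81 [337. 215.  55.  64.] [ 0.554 -0.274  0.086]
scene sesame_centre 0.79 [346. 277.  28.  58.] [ 0.449 -0.434  0.086]
scene sesame_centre 0.16 [338. 217.  55.  65.] [ 0.554 -0.28   0.086]
scene pepper_centre 0.83 [433. 240.  26.  33.] [ 0.65  -0.444  0.086]
scene pot_centre 0.87 [290. 342.  42.  45.] [ 0.295 -0.498  0.086]
```

```bash
python3 - <<'E'
import cv2
a=cv2.imread("pics/top0.png")[90:370,220:470];b=cv2.imread("pics/scene0.png")[170:380,230:470]
a=cv2.resize(a,(500,560));b=cv2.resize(b,None,fx=1.24,fy=1.24)
o=cv2.copyMakeBorder(a,0,0,0,300,0);o[:b.shape[0],500:500+b.shape[1]]=b
cv2.imwrite("pics/m0.png",o)
E
```

```text
(no output)
```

View pics/m0.png

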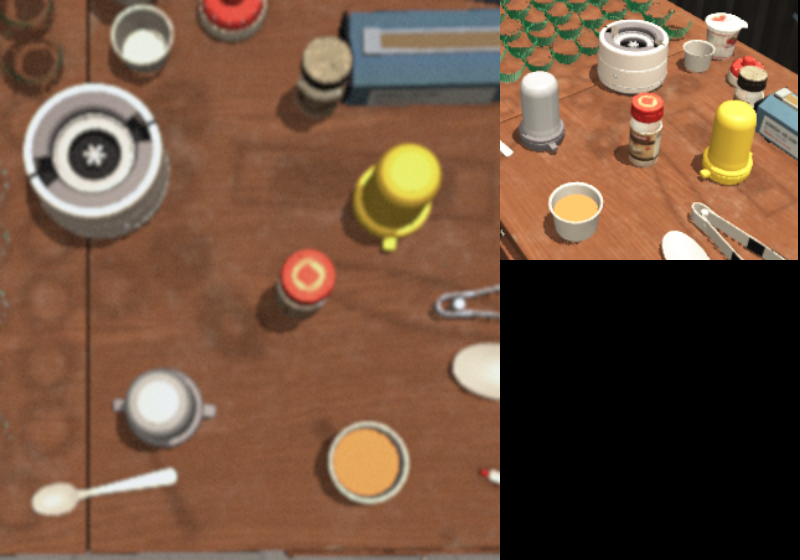

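The top view shows two candidates for the cup: the steel one at (302,293) and the yellow one at (418,187). The steel one fits, because yellow is excluded. The grinder is at (268,171) with dark slots at about (242,176) and (290,155). The lugs are at about (279,292) and (325,295).

```bash
python3 - <<'E'
from h import *
f=grab_frame("top")
l=at(f,[[279,292.5],[325,295.5]],.011);print(l,l.mean(0),np.degrees(np.arctan2(*(l[0]-l[1])[[1,0]])),np.linalg.norm(l[0]-l[1]))
s=at(f,[[242.5,176],[290,155]],.086);print(s,s.mean(0),np.degrees(np.arctan2(*(s[0]-s[1])[[1,0]])),np.linalg.norm(s[0]-s[1]))
for n,z in [("sesame_centre",.1),("pot_centre",.03)]:
  print(n,at(f,regions_of("top",n)[0]["rect"][:2],z))
print(f["tvec"],f["fx"],np.array(grab_frame("wrist")["T_tool_cam"]))
st=observe();print(R.from_rotvec(st["eef_rot"]).as_matrix().round(3))
c=cv2.resize(f["color"][255:325,260:345],None,fx=7,fy=7,interpolation=2);cv2.imwrite("pics/c1.png",c)
E
```

```text
[[ 0.3808081  -0.23483179  0.011     ]
 [ 0.37384179 -0.31776556  0.011     ]] [ 0.37732494 -0.27629867  0.011     ] 85.19851868380192 0.08322582698617693
[[ 0.57798955 -0.1802391   0.086     ]
 [ 0.61362962 -0.26255271  0.086     ]] [ 0.59580958 -0.2213959   0.086     ] 113.41160450857518 0.08969807983150412
sesame_centre [[ 0.4732817  -0.39839924  0.1       ]]
pot_centre [[ 0.32149427 -0.45667005  0.03      ]]
[-0.30069006  0.48492356  0.86858132] 506.8852495576453 [[-6.24477343e-05 -9.56969550e-01 -2.90188347e-01  7.51430109e-02]
 [ 9.99999996e-01 -7.62959230e-05  3.64078747e-05  2.18408835e-04]
 [-5.69814152e-05 -2.90188344e-01  9.56969551e-01  3.05615480e-02]
 [ 0.00000000e+00  0.00000000e+00  0.00000000e+00  1.00000000e+00]]
[[-0.932  0.362  0.   ]
 [ 0.362  0.932  0.   ]
 [-0.     0.    -1.   ]]
```

View pics/c1.png

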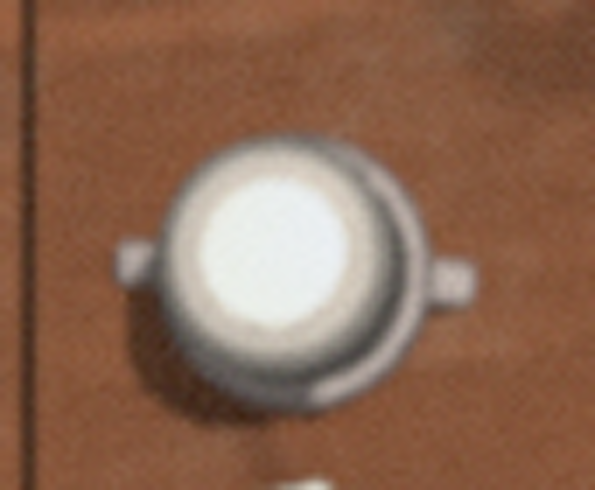

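The crop confirms the steel cup: grey collar, with lugs at crop (133,262) and (455,283). Next I move above it.

Emit:
{"fn": "jog_arm", "kwargs": {"plan": [[[-2.8,-4,0,0,0,0,8.5],[-2.8,-4,0,0,0,0,8.5],[-2.8,-4,0,0,0,0,8.5],[-2.8,-4,0,0,0,0,8.5],[-2.8,-4,0,0,0,0,8.5],[-2.8,-4,0,0,0,0,8.5],[-2.8,-4,0,0,0,0,8.5],[-2.8,-4,0,0,0,0,8.5]]]}}

```text
t: 2.1
position: [0.2829, 0.1084, 0.405]
eef_rot: [0.578, 3.087, 0.001]
ft_force: [0.5, -0.6, -0.5]
finger_gap: 0.085
finger_force: 0.0
```

Emit:
{"fn": "jog_arm", "kwargs": {"plan": [[[-2.8,-4,0,0,0,0,8.5],[-2.8,-4,0,0,0,0,8.5],[-2.8,-4,0,0,0,0,8.5],[-2.8,-4,0,0,0,0,8.5],[-2.8,-4,0,0,0,0,8.5],[-2.8,-4,0,0,0,0,8.5],[-2.8,-4,0,0,0,0,8.5],[-2.8,-4,0,0,0,0,8.5],[0,0,0,0,0,0,8.5]]]}}

```text
invalid input
```

Emit:
{"fn": "jog_arm", "kwargs": {"plan": [[[-2.8,-4,0,0,0,0,8.5],[-2.8,-4,0,0,0,0,8.5],[-2.8,-4,0,0,0,0,8.5],[-2.8,-4,0,0,0,0,8.5],[-2.8,-4,0,0,0,0,8.5],[-2.8,-4,0,0,0,0,8.5],[-2.8,-4,0,0,0,0,8.5],[-2.8,-4,0,0,0,0,8.5]]]}}

```text
t: 3.1
position: [0.3759, -0.2713, 0.4048]
eef_rot: [0.58, 3.087, -0.0]
ft_force: [0.4, -0.1, 0.0]
finger_gap: 0.0851
finger_force: 0.0
```

Emit:
{"fn": "jog_arm", "kwargs": {"plan": [[[0,0,0,0,0,0,8.5],[0,0,0,0,0,0,8.5]]]}}

```text
t: 3.35
position: [0.3757, -0.2694, 0.4045]
eef_rot: [-0.58, -3.087, -0.001]
ft_force: [0.5, 0.6, -0.3]
finger_gap: 0.0848
finger_force: 0.0
```

```bash
python3 - <<'E'
from h import *
st=observe();f=grab_frame("wrist");cv2.imwrite("pics/w1.png",f["color"])
import pickle;pickle.dump((st,f),open("w1.pkl","wb"))
print(st["position"])
for n in["cup_centre","cup_lug","grinder_slot","grinder"]:
  for r in regions_of("wrist",n)[:2]: print(n,r["p"],np.round(r["rect"]),at(f,r["rect"][:2],.1,st).round(3))
E
```

```text
[ 0.37565109 -0.26937846  0.40450446]
cup_centre 0.88 [316. 210. 104. 107.] [[ 0.367 -0.269  0.1  ]]
cup_centre 0.74 [203. 430.  48.  52.] [[ 0.502 -0.418  0.1  ]]
cup_lug 0.73 [315. 211. 104. 104.] [[ 0.367 -0.27   0.1  ]]
cup_lug 0.72 [200. 431.  50.  54.] [[ 0.502 -0.421  0.1  ]]
grinder_slot 0.76 [427. 393.  83. 140.] [[ 0.533 -0.242  0.1  ]]
grinder_slot 0.39 [218. 370.  79. 116.] [[ 0.456 -0.383  0.1  ]]
grinder 0.78 [425. 390.  82. 134.] [[ 0.53  -0.243  0.1  ]]
grinder 0.52 [220. 370.  80. 115.] [[ 0.456 -0.382  0.1  ]]
```

View pics/w1.png

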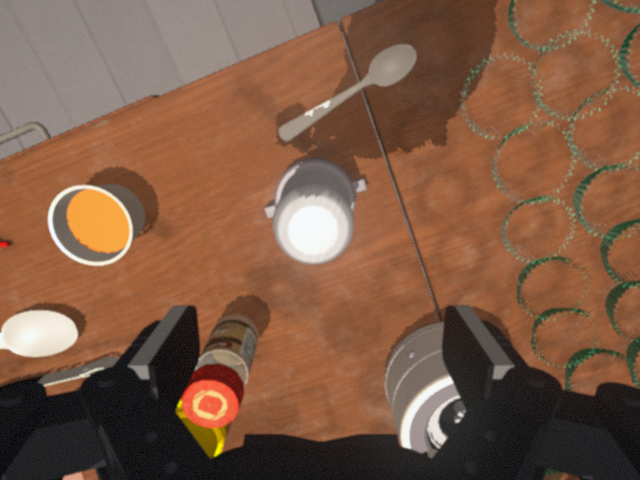

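The wrist view shows the cup's dome top at about (313,225) and lugs at (270,211) and (361,185). The gripper is nearly above it.

```bash
python3 - <<'E'
from h import *
import pickle;st,f=pickle.load(open("w1.pkl","rb"))
l=at(f,[[270,211],[361,185.5]],.011,st);print(l,l.mean(0),np.linalg.norm(l[0]-l[1]),np.degrees(np.arctan2(*(l[1]-l[0])[[1,0]])))
print(at(f,[[313.5,224]],.096,st))
M=R.from_rotvec(st["eef_rot"]).as_matrix();c=l.mean(0)
print("tool cm",100*M.T@(c-st["position"]))
E
```

```text
[[ 0.37220314 -0.31598224  0.011     ]
 [ 0.38002695 -0.23264801  0.011     ]] [ 0.37611504 -0.27431512  0.011     ] 0.08370069291407765 84.63651994326591
[[ 0.37597577 -0.27434244  0.096     ]]
tool cm [-0.25823211 -0.46273701 39.35000184]
```

Emit:
{"fn": "jog_arm", "kwargs": {"plan": [[[-0.2,-0.5,0,0,0,0,8.5],[0,0,4,0,0,0,8.5],[0,0,4,0,0,0,8.5],[0,0,4,0,0,0,8.5],[0,0,3.6,0,0,0,8.5],[0,0,2,0,0,0,8.5],[0,0,0,0,0,0,8.5],[0,0,0,0,0,0,8.5]]]}}

```text
t: 4.6
position: [0.3763, -0.2752, 0.2297]
eef_rot: [0.579, 3.087, -0.001]
ft_force: [1.7, -0.3, 1.3]
finger_gap: 0.0847
finger_force: 0.0
```

Emit:
{"fn": "jog_arm", "kwargs": {"plan": [[[0,0,0,0,0,0,4.5],[0,0,0,0,0,0,4.5],[0,0,0,0,0,0,4.5],[0,0,0,0,0,0,4.5],[0,0,0,0,0,0,4.5],[0,0,0,0,0,0,4.5]]]}}

```text
t: 5.35
position: [0.3763, -0.2751, 0.2299]
eef_rot: [0.579, 3.086, -0.001]
ft_force: [0.3, 2.3, 3.9]
finger_gap: 0.0546
finger_force: 63.2
```

Emit:
{"fn": "jog_arm", "kwargs": {"plan": [[[0,0,-3,0,0,0,4.5],[0,0,-4,0,0,0,4.5],[0,0,-4,0,0,-0.1,4.5],[0,0,-4,0,0,-0.1,4.5],[0,0,-2.5,0,0,-0.1,4.5],[0,0,0,0,0,-0.1,4.5],[0,0,0,0,0,-0.1,4.5],[-3,0.4,0,0,0,0,4.5]]]}}

```text
t: 6.35
position: [0.4043, -0.2672, 0.4039]
eef_rot: [0.201, -3.135, 0.0]
ft_force: [0.6, -0.7, -2.1]
finger_gap: 0.0549
finger_force: 64.5
```

Emit:
{"fn": "jog_arm", "kwargs": {"plan": [[[-4,0.4,0,0,0,0,4.5],[-4,0.4,0,0,0,0,4.5],[-4,0.4,0,0,0,0,4.5],[-4,0.4,0,0,0,0,4.5],[-4,0.4,0,0,0,0,4.5],[-3.3,0,0,0,0,0,4.5],[-2,0,0,0,0,0,4.5],[0,0,0,0,0,0,4.5]]]}}

```text
t: 7.35
position: [0.6547, -0.2143, 0.4019]
eef_rot: [0.204, -3.133, -0.001]
ft_force: [0.0, -0.8, -3.3]
finger_gap: 0.0552
finger_force: 64.5
```

Emit:
{"fn": "jog_arm", "kwargs": {"plan": [[[0,0,0,0,0,0,4.5],[0,0,0,0,0,0,4.5]]]}}

```text
t: 7.6
position: [0.6527, -0.2149, 0.4041]
eef_rot: [0.202, -3.135, 0.0]
ft_force: [0.3, -0.4, -3.1]
finger_gap: 0.0547
finger_force: 64.5
```

```bash
python3 - <<'E'
from h import *
st=observe();f=grab_frame("wrist");cv2.imwrite("pics/w2.png",f["color"])
import pickle;pickle.dump((st,f),open("w2.pkl","wb"))
print(st["position"],R.from_rotvec(st["eef_rot"]).as_matrix().round(3))
g=np.array([.5958,-.2214,.086])
print(regions_of("wrist","grinder_mouth")[:1])
E
```

```text
[ 0.6526903  -0.21489828  0.40406258] [[-0.992 -0.128 -0.   ]
 [-0.128  0.992 -0.   ]
 [ 0.    -0.    -1.   ]]
[{'rect': [328.8, 122.8, 179.9, 165.5], 'p': 0.69, 'region': array([[False, False, False, ..., False, False, False],
       [False, False, False, ..., False, False, False],
       [False, False, False, ..., False, False, False],
       ...,
       [False, False, False, ..., False, False, False],
       [False, False, False, ..., False, False, False],
       [False, False, False, ..., False, False, False]], shape=(480, 640))}]
```

View pics/w2.png

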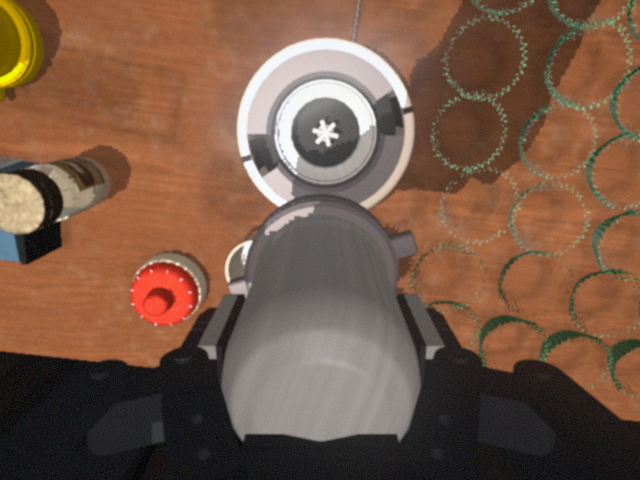

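The wrist view shows the well at about (326,130), slot rim marks at (247,158) and (409,110), and the held cup's lug tips at (235,285) and (410,244). I compute both angles and centres.

```bash
python3 - <<'E'
from h import *
import pickle;st,f=pickle.load(open("w2.pkl","rb"))
M=R.from_rotvec(st["eef_rot"]).as_matrix()
def pr(n,uv,z):
  l=at(f,uv,z,st);a=np.degrees(np.arctan2(*(l[1]-l[0])[[1,0]]));print(n,l.mean(0).round(4),np.linalg.norm(l[0]-l[1]).round(4),a.round(1), "tool cm",(100*M.T@(l.mean(0)-st["position"])).round(2))
pr("marks",[[247,158],[409,110]],.086)
pr("slots",[[260,152],[392,115]],.086)
pr("lugs",[[236,285],[410,243]],.185)
pr("well ring LR",[[273,131],[377,129]],.086-.015)
print(at(f,[[326,131]],.07,st))
c=np.vstack([f["color"][30:220,225:425], f["color"][190:310,220:420]])
cv2.imwrite("pics/c2.png",cv2.resize(f["color"][30:310,220:425],None,fx=2.1,fy=2.1,interpolation=2))
E
```

```text
marks [ 0.5955 -0.2174  0.086 ] 0.1128 113.5 tool cm [ 5.7   0.48 31.81]
slots [ 0.5953 -0.2185  0.086 ] 0.0915 112.7 tool cm [ 5.74  0.38 31.81]
lugs [ 0.6504 -0.2139  0.185 ] 0.0865 111.8 tool cm [ 0.22  0.13 21.91]
well ring LR [ 0.5936 -0.2187  0.071 ] 0.0731 98.4 tool cm [ 5.91  0.38 33.31]
[[ 0.5942592  -0.21786601  0.07      ]]
```

View pics/c2.png

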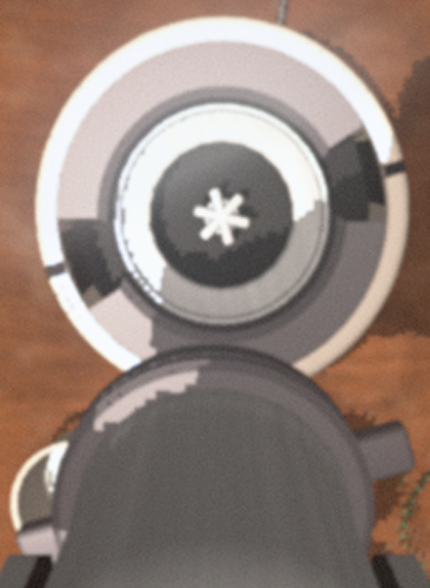

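Emit:
{"fn": "jog_arm", "kwargs": {"plan": [[[2.8,0.15,0,0,0,-0.018,4.5],[2.8,0.15,0,0,0,0,4.5],[0,0,2,0,0,0,4.5],[0,0,3,0,0,0,4.5],[0,0,2,0,0,0,4.5],[0,0,0.5,0,0,0,4.5],[0,0,0,0,0,0,4.5],[0,0,0,0,0,0,4.5]]]}}

```text
t: 8.7
position: [0.5978, -0.2195, 0.33]
eef_rot: [-0.231, 3.131, -0.001]
ft_force: [-0.5, -0.4, -3.2]
finger_gap: 0.0546
finger_force: 64.6
```

```bash
python3 - <<'E'
from h import *
st=observe();f=grab_frame("wrist");g=grab_frame("scene");t=grab_frame("top")
import pickle;pickle.dump((st,f),open("w3.pkl","wb"))
print(st["position"],st["ft_force"])
a=cv2.resize(f["color"][100:480,120:520],(400,380));b=cv2.resize(g["color"][130:260,280:400],None,fx=3.3,fy=3.3,interpolation=2)
c=cv2.resize(t["color"][120:220,220:320],None,fx=3,fy=3,interpolation=2)
o=np.zeros((600,800,3),np.uint8);o[:380,:400]=a;o[:b.shape[0],400:400+b.shape[1]]=b;o[385:600,:300]=c[20:235]
cv2.imwrite("pics/m3.png",o)
E
```

```text
[ 0.59778043 -0.21952743  0.33004094] [-0.51381864 -0.38917945 -3.23313204]
```

View pics/m3.png

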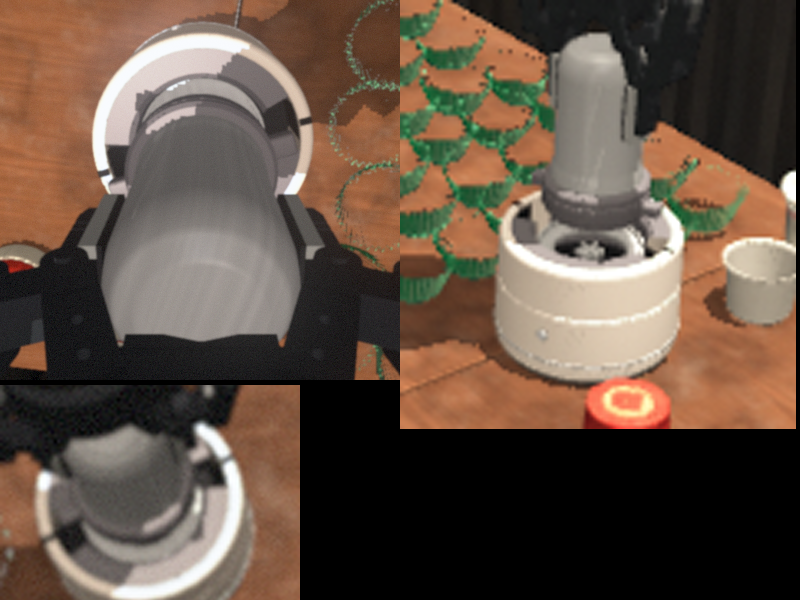

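The lugs appear over the slots in all three views, with the cup about 14 mm above the deck. I descend gently.

Emit:
{"fn": "jog_arm", "kwargs": {"plan": [[[0.15,0,0.5,0,0,0,4.5],[0,0,0.5,0,0,0,4.5],[0,0,0.4,0,0,0,4.5],[0,0,0.4,0,0,0,4.5],[0,0,0.4,0,0,0,4.5],[0,0,0,0,0,0,4.5]]]}}

```text
t: 9.6
position: [0.596, -0.2196, 0.3062]
eef_rot: [0.231, -3.132, -0.001]
ft_force: [-1.1, -0.2, -2.5]
finger_gap: 0.0551
finger_force: 64.6
```

Emit:
{"fn": "jog_arm", "kwargs": {"plan": [[[0,0,0.3,0,0,0,4.5],[0,0,0.2,0,0,0,4.5],[0,0,0.2,0,0,0,4.5],[0,0,0,0,0,0,4.5]]]}}

```text
t: 10.1
position: [0.596, -0.2196, 0.3006]
eef_rot: [-0.231, 3.132, -0.001]
ft_force: [-2.7, 1.3, 3.9]
finger_gap: 0.0548
finger_force: 64.8
```

Emit:
{"fn": "jog_arm", "kwargs": {"plan": [[[0,0,0.3,0,0,0,4.5],[0,0,0.3,0,0,0,4.5],[0,0,0.2,0,0,0,4.5],[0,0,0,0,0,0,4.5],[0,0,0,0,0,0,4.5]]]}}

```text
t: 10.72
position: [0.596, -0.2196, 0.2931]
eef_rot: [-0.231, 3.132, -0.001]
ft_force: [-3.6, 0.6, 6.3]
finger_gap: 0.0548
finger_force: 65.1
```

Emit:
{"fn": "jog_arm", "kwargs": {"plan": [[[0,0,0.2,0,0,0,4.5],[0,0,0.2,0,0,0,4.5],[0,0,0,0,0,0,4.5]]]}}

```text
t: 11.1
position: [0.5959, -0.2195, 0.2909]
eef_rot: [-0.231, 3.13, -0.002]
ft_force: [-6.5, 2.3, 16.7]
finger_gap: 0.0552
finger_force: 66.7
```

Emit:
{"fn": "jog_arm", "kwargs": {"plan": [[[0,0,0.1,0,0,0,4.5],[0,0,0,0,0,0,4.5],[0,0,0,0,0,0,4.5]]]}}

```text
t: 11.48
position: [0.5958, -0.2194, 0.2909]
eef_rot: [-0.231, 3.129, -0.002]
ft_force: [-8.2, 3.3, 20.5]
finger_gap: 0.0548
finger_force: 67.1
```

The stop is reached: z stays constant while the force climbs. Now I release the ring.

Emit:
{"fn": "jog_arm", "kwargs": {"plan": [[[0,0,-0.5,0,0,0,4.5],[0,0,-0.5,0,0,0,4.5],[0,0,-0.5,0,0,0,4.5],[0,0,0,0,0,0,4.5],[0,0,0,0,0,0,4.5],[0,0,0,0,0,0,4.5]]]}}

```text
t: 12.22
position: [0.5962, -0.2197, 0.3011]
eef_rot: [0.231, -3.133, -0.0]
ft_force: [-0.4, 0.0, -2.5]
finger_gap: 0.0549
finger_force: 65.1
```

The cup's weight is back on the gripper (-2.5 N), so the ring is fully up. I lift 1 mm, hold, then press again.

Emit:
{"fn": "jog_arm", "kwargs": {"plan": [[[0,0,-0.1,0,0,0,4.5],[0,0,0,0,0,0,4.5],[0,0,0,0,0,0,4.5],[0,0,0.1,0,0,0,4.5]]]}}

```text
t: 12.72
position: [0.5961, -0.2196, 0.3017]
eef_rot: [-0.231, 3.133, -0.0]
ft_force: [-0.3, 0.7, -2.7]
finger_gap: 0.0549
finger_force: 65.1
```

Emit:
{"fn": "jog_arm", "kwargs": {"plan": [[[0,0,0.4,0,0,0,4.5],[0,0,0.4,0,0,0,4.5],[0,0,0.4,0,0,0,4.5],[0,0,0.3,0,0,0,4.5],[0,0,0,0,0,0,4.5],[0,0,0,0,0,0,4.5],[0,0,0,0,0,0,4.5],[0,0,0,0,0,0,4.5]]]}}

```text
t: 13.72
position: [0.5958, -0.2194, 0.2909]
eef_rot: [-0.231, 3.129, -0.002]
ft_force: [-7.4, 3.5, 18.8]
finger_gap: 0.0547
finger_force: 67.1
```

```bash
python3 - <<'E'
from h import *
g=grab_frame("scene");t=grab_frame("top")
b=cv2.resize(g["color"][130:260,280:400],None,fx=3.3,fy=3.3,interpolation=2)
c=cv2.resize(t["color"][120:220,220:320],None,fx=4,fy=4,interpolation=2)
o=np.zeros((430,800,3),np.uint8);o[:b.shape[0],:b.shape[1]]=b;o[:400,400:]=c
cv2.imwrite("pics/m4.png",o)
E
```

```text
(no output)
```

View pics/m4.png

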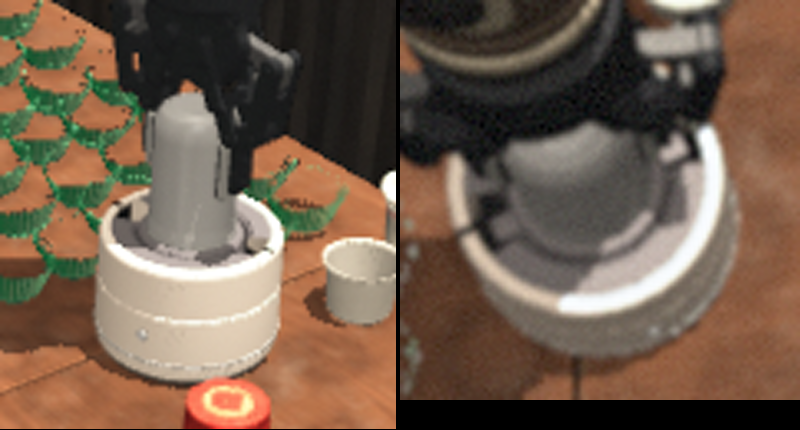

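The cup is seated upright with its collar level with the deck, the lugs in the slots and the press holding at about 19 N. I hand in.

```bash
python3 -c "
from bench import *
print(close_job())"
```

```text
the job is handed in; nothing more can be done
None
```

I placed the cup in the grinder with its lugs in the slots, pulsed it once with the ring springing back up, then pressed it fully down and handed in at about 14 s while holding it down with about 19 N; the judge's result was not shown.

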